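# Uncap the red glaze canister, whichever way it unscrews

## Robot

A 6-joint arm with a two-finger parallel gripper is mounted at the origin on the work surface. World frame = base frame: x ahead of the robot, y to its left, z up, the work surface at z = 0. Lengths are in m, angles in rad, forces in N, time in s.
With the tool pointing down it reaches from about 0.35 to 0.775 m from the base axis. Payload 5.5 kg.
Tool frame: the origin (TCP) lies at the very end of the fingers, on their centre line; the grasp point (between the pads) lies 19 mm behind it; z points along the fingers, y is the line along which they close (so a half turn about z gives the same grasp; the last joint's range is limited). The gripper opens to 85 mm and grips with 20 to 120 N. Pads are 22 mm wide; open, the fingers measure 114 mm over their backs; the gripper's body (76 mm by 85 mm) begins 54 mm behind the grasp point. The pads swing forward as they close: fully open they stand 13 mm farther back than shut.
Start: joints at [-1.477, 0.313, 0.046, 1.304, 0, 1.431], TCP at [0.133, -0.559, 0.231] pointing down, gripper open.
Joint ranges: [-2.76, 2.76], [-0.86, 1.69], [-1.03, 1.26], [-2.2, 2.34], [-1.47, 1.5], [-3.14, 3.14]. Speed limits (rad/s): [2.57, 2.57, 3.14, 3.14, 3.14, 3.14].

## Interface

Orientations are given as a unit quaternion [w, x, y, z].
In Python, from workcell import get_state, read_camera, calibration, hand_in gives the robot as it stands.
- The arm moves only by the tool drive_tool, never from a script. Its argument "deltas" is a list that holds one entry, the list of rows, each a list of 7 numbers: the closure in counts, from 0 (fully open) to 255 (shut), then the shift along the tool's x, y, z in m, then the turn, a rotation vector about the tool's x, y, z in degrees. A call has 1 to 12 rows; each row is the pose to reach, as a shift and turn from the pose commanded when the call began, along the tool's axes at that moment; what a row does not reach only later rows make up. A row lasts 1/8 s, in which the tool goes at most 62.5 mm and 10.7 degrees, less where a joint would pass 70% of its speed; a pose out of reach is approached as far as the arm can. A call with a gripper value outside its range is refused whole. The fingers move at their own pace and stop on an object; "newtons" is the grip in N (left out, the last holds). Time passes only in rows, so rows that repeat a pose let the fingers close. It gives the time, the measured TCP pose, the force, the opening and the grip force at its end, in the units of the state.
- get_state(): the state, without advancing time (a new reading comes with each control period).
- read_camera(name): name is "scene" or "side" or "wrist"; returns (picture, depth): 420x560x3 uint8, red, green, blue; 420x560 float32, m along the optical axis (not along the pixel's ray), 0 where there is no reading.
- calibration(name): a dict with "mtx" (3x3 intrinsics, pixels), "world_from_camera" (4x4, takes a point from camera to world coordinates). Camera axes: x right, y up, looking along -z (the intrinsics and any distortion apply to the point x, -y, -z); pixel columns grow to the right and rows downward; lengths in m; the calibration is good to about 2 mm. A picture is of the moment at which its call begins: read the wrist's pose just before it. calibration takes no time and is no camera call; for the wrist camera it gives the pose at the moment of the call.
- hand_in(): hands the job in; it is judged then, once.
The state is a dict: "clock": time; "joint_pos": joint angles; "qvel": joint speeds; "tau": joint torques, N m; "tcp_pos": TCP position; "orientation": TCP orientation; "wrist_force": force on the tool from outside, world axes, zero at the start; "ft_torque": the same for the moment, N m; "finger_gap": finger opening in m; "grip_force": force on a finger pad.
Only numpy, scipy, OpenCV 4.12 (cv2) and the standard library are available. Lean on these libraries where they do the work, as an engineer would, in place of code of your own. Each camera call takes 0.05 s, during which the arm holds its last target. There are 200 camera calls.

## Task

Take the screw cap off the red glaze canister. Nobody remembers which way its quarter-turn thread is cut, so try turning it one way and, if it soon stops, the other way; do not rip it out by force while it is still locked. Finish with the gripper still holding the cap, upright, straight over the canister with about 10 cm of air beneath it, and leave the cream canister's cap, the dark pot, the glaze jar and the wooden spatula where they are.

Things in the scene. Friction and masses are not known exactly. Their poses are not given: they have to be found in the camera images.
- caddy: Fixed bare-steel tray, 130 x 280 mm, floor 6 mm thick, side rims 28 mm and end rims 46 mm high, holding the two canisters side by side, 65 mm either side of its centre along its own y. Origin: centre of its underside on the bench, z up. Turned up to 0.4 rad; it cannot move.
- canister_red: Fixed round red canister with a white band, 76 mm in diameter, in either bay of the caddy. Origin: centre of its underside, 6 mm above the bench; z up; x and y parallel to the caddy's. Above the 78 mm high body come a sloping shoulder and a bare aluminium neck 52 mm in diameter, its flat top 120 mm above the origin. It cannot move or turn.
- neck_red (a point): Centre of the flat top of the red canister's neck, 126 mm above the bench. Inside, a slotted roof locks the cap. Closed, as at the start, the cap (its x along the canister's x within 0.05 rad) rises only about 2 mm. Which way the thread opens, clockwise or counter-clockwise from above, differs from run to run and cannot be seen.
- cap_red_bar (a point): Centre of the yellow bar (34 x 5 mm) on top of the red canister's cap, 39 mm above the cap's origin; the bar runs along the cap's x. In the opening direction the cap turns almost without friction to a firm stop at about 72 degrees; there, or up to 12 degrees short of it, it lifts straight out. In the other direction it stops firmly after about 12 degrees.
- cap_red: Loose black ribbed round cap of the red canister, 44 mm in diameter, 38 mm high, 50 to 100 g. Origin: centre of the round part's underside, on the neck's top when closed; z up. Grasp across it from above at any yaw, fingertips 3 mm or more above the neck; at a stop the fingers slip round it. A stem with a crossbar reaches 16 mm below: clear once raised 16 mm. Sideways play 2 mm.
- cap_cream: Loose cap of the cream canister, same as the red one's: to be left alone.
- pot: Bystander: loose dark pot, 90 mm across its mouth, 80 mm high, open upwards. Origin: centre of its underside.
- glaze_jar: Bystander: loose blue jar with a white lid, 60 mm in diameter, 75 mm high. Origin: centre of its underside.
- tool: Bystander: loose spatula with a wooden handle, 170 mm long, lying flat beyond the caddy. Origin: in its underside; x along it.
Not all that is in view belongs to the job. Leave any orange or purple look-alike of the cap_red alone.

How it is judged:
On the way:
1. the cap is turned to its open position, still down on the neck (angle between the x axis of cap_red and the x axis of canister_red, either way round above 0.65 rad and z of cap_red in the frame of canister_red between 0.117 and 0.126 m and horizontal distance between cap_red and canister_red below 0.008 m), for 0.1 s.
At the end, for the whole second after the job is handed in: The red canister's cap is still in the fingers (contact over 2 N, within 60 mm of the grasp point), at rest, upright within 0.3 rad, its underside 60 to 160 mm above the neck's top, within 50 mm of the canister's axis sideways, and not touching the canister (z of cap_red in the frame of canister_red between 0.18 and 0.28 m and horizontal distance between cap_red and canister_red below 0.05 m and angle between cap_red's own z axis and vertical below 0.3 rad and contact force between cap_red and the fingers above 2 N and contact force between cap_red and canister_red below 0.1 N and distance between cap_red and the grasp point below 0.06 m and linear speed of cap_red below 0.03 m/s); the arm keeps its last pose, push and grip.
It fails at once if the cap is ripped out of the neck while it is still locked (z of cap_red in the frame of canister_red between 0.127 and 0.132 m and horizontal distance between cap_red and canister_red below 0.02 m and angle between the x axis of cap_red and the x axis of canister_red, either way round below 0.5 rad).
It fails at once if the cream canister's cap is turned, shifted or lifted (distance of cap_cream from where it was at the start of the episode above 0.01 m or angle between the x axis of cap_cream and the x axis of canister_cream, either way round above 0.4 rad).
It fails at once if the dark pot is pushed away or knocked over (distance of pot from where it was at the start of the episode above 0.03 m or angle between pot's own z axis and vertical above 0.5 rad).
It fails at once if the glaze jar is pushed away or knocked over (distance of glaze_jar from where it was at the start of the episode above 0.03 m or angle between glaze_jar's own z axis and vertical above 0.5 rad).
It fails at once if the spatula is pushed away or knocked over (distance of tool from where it was at the start of the episode above 0.03 m).
It also fails if it takes over 51 s, if anything falls off the work surface, if the arm or the gripper's body presses on something with over 40 N, if the wrist force passes 120 N, or if a joint passes its speed limit or range.

## Working session

There is one attempt and no reset: what is moved stays moved. The work goes in short steps, Python scripts to look and compute and a tool call to move; the robot and the scene stay as the last step left them, time stands still between calls to the robot, and variables do not carry over. Pictures are saved under pics/ and viewed, at most 10 in all, crops included, and the job is handed in when it is done.

Besides the shell and the picture viewer there is one more tool, called after "Emit:" as name(argument=value, ...), one argument or row to a line, values as JSON. drive_tool: Moves the arm, as the interface text tells. Its arguments: {"type":"object","properties":{"deltas":{"type":"array","items":{"type":"array","items":{"type":"array","items":{"type":"number"}}}},"newtons":{"type":"number"}},"required":["deltas"]}

```bash
mkdir -p pics
cat > h.py <<'E'
from workcell import *
import numpy as np, cv2
def snap(n,f):
    c=calibration(n); p,d=read_camera(n); cv2.imwrite(f'pics/{f}.png',p[:,:,::-1]); np.savez(f'pics/{f}.npz',p=p,d=d,K=c['mtx'],T=c['world_from_camera']); return p,d,c
def cloud(f):
    z=np.load(f'pics/{f}.npz'); d=z['d']; K=z['K']; v,u=np.mgrid[:d.shape[0],:d.shape[1]]
    P=np.stack([(u-K[0,2])/K[0,0]*d,-(v-K[1,2])/K[1,1]*d,-d],-1)
    return z['p'],d,P@z['T'][:3,:3].T+z['T'][:3,3]
E
python3 - <<'E'
from h import *
for n in('scene','side'):
    p,d,c=snap(n,n+'1'); print(sorted(c.keys()))
print(get_state())
E
```

```text
['mtx', 'world_from_camera']
['mtx', 'world_from_camera']
{'clock': 0.1, 'joint_pos': array([-1.47657531e+00,  3.13909333e-01,  4.50978434e-02,  1.30359101e+00,
       -7.39127485e-06,  1.43120477e+00]), 'qvel': array([-8.96949583e-04, -2.69812992e-03,  3.14048813e-03,  2.04272439e-04,
        4.67816788e-05, -8.36707069e-04]), 'tau': array([ 3.19833976e-03, -4.81722379e+01,  2.99245763e+01,  1.26657769e-02,
       -1.42910671e-04, -2.94165204e-06]), 'tcp_pos': array([ 0.13317115, -0.55890474,  0.23050927]), 'orientation': array([-8.02961738e-04,  9.93173919e-01,  1.16640139e-01,  1.45219444e-05]), 'wrist_force': array([-0.26072461,  0.7404682 , -0.42422986]), 'ft_torque': array([ 0.02621068, -0.01103164,  0.01282595]), 'grip_force': 0.0, 'finger_gap': 0.08578331463110395}
```

View pics/scene1.png

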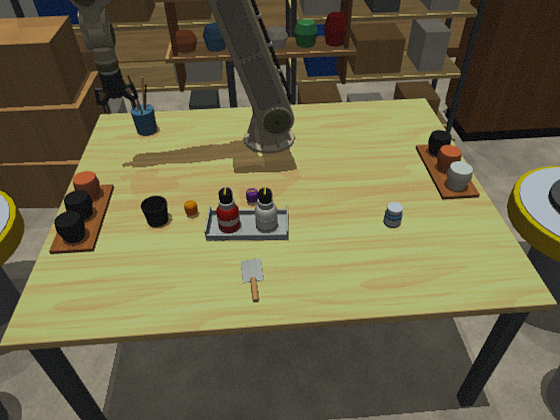

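View pics/side1.png

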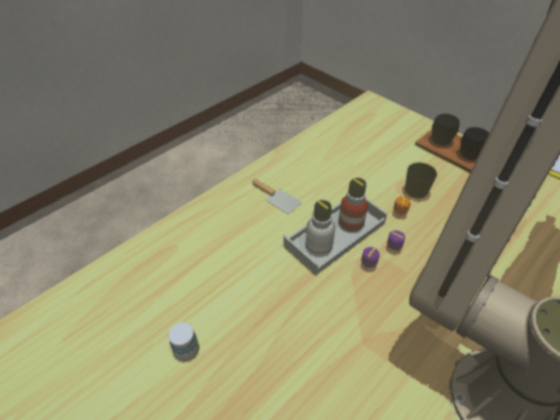

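The scene picture shows the caddy with the red canister at (228,215), its black cap at (226,195), and the cream canister's cap at (265,195). The side picture has the red cap at (357,187) and the cream cap at (322,210).

Candidates in the scene picture:
- The red canister's cap at (226,195), which is my choice.
- The cream canister's cap at (265,195).
- The orange look-alike at (191,207).
- The purple look-alike at (252,195), with another in the side view.
- The dark pots at (155,210) and at left.

Run:
```python
from h import *
for f,rc in (('scene1',(227,196)),('side1',(357,188))):
    p,d,W=cloud(f); u,v=rc
    for (uu,vv) in ((rc),((265,196) if f=='scene1' else (322,210))):
        w=np.s_[vv-13:vv+14,uu-13:uu+14]; X=W[w].reshape(-1,3); C=p[w].reshape(-1,3).astype(int)
        m=(X[:,2]>.135)&(X[:,2]<.18)&(X[:,0]>.2)
        yel=m&(C[:,0]-C[:,2]>50)
        print(f,uu,m.sum(),(X[m].min(0)+X[m].max(0))/2,X[m].max(0),'yel',yel.sum(),X[yel].mean(0))
    c=cv2.resize(p[v-45:v+55,u-50:u+75],None,fx=4,fy=4,interpolation=2)[:,:,::-1]; cv2.imwrite(f'pics/{f}c.png',c)
a=cv2.imread('pics/side1c.png');cv2.imwrite('pics/crop.png',cv2.imread('pics/side1c.png'))
```

```text
scene1 227 174 [ 0.55309752 -0.16818063  0.15170374] [ 0.57505969 -0.14582247  0.16806782] yel 19 [ 0.54878113 -0.16978711  0.16405819]
scene1 265 174 [ 0.56361907 -0.03919094  0.15190606] [ 0.58664095 -0.01650532  0.16874368] yel 23 [ 0.5575528  -0.03786461  0.16380208]
side1 357 280 [ 0.54619898 -0.16659477  0.15312939] [ 0.56858457 -0.1449507   0.17122044] yel 34 [ 0.54743979 -0.16853221  0.16667269]
side1 322 301 [ 0.5567081  -0.03942804  0.15323764] [ 0.57815378 -0.01642389  0.17145563] yel 36 [ 0.55847295 -0.03928298  0.16625642]
```

View pics/side1c.png

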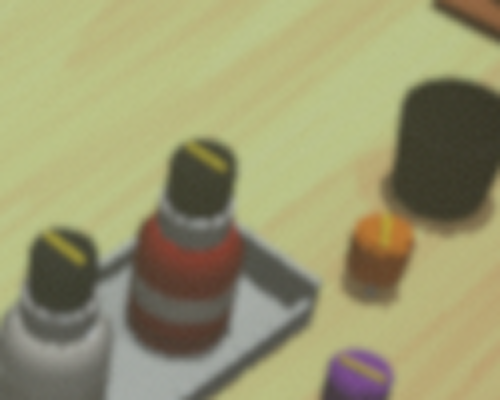

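The crop confirms my choice: the black cap with the yellow bar at (205,160) sits on the red canister. The cream, orange and purple look-alikes stand apart from it. Red cap is at about (0.548, -0.1685), with the caddy yaw about -0.08. I'll go above it and turn the wrist 90° to leave room for turning both ways.

Emit:
drive_tool(
  deltas=[
    [[0, 0.041, -0.024, -0.02, 0, 0, -8], [0, 0.082, -0.047, -0.04, 0, 0, -16], [0, 0.124, -0.071, -0.04, 0, 0, -24], [0, 0.165, -0.095, -0.04, 0, 0, -32], [0, 0.206, -0.118, -0.04, 0, 0, -40], [0, 0.247, -0.142, -0.04, 0, 0, -48], [0, 0.288, -0.165, -0.04, 0, 0, -56], [0, 0.329, -0.189, -0.04, 0, 0, -64], [0, 0.37, -0.213, -0.04, 0, 0, -72], [0, 0.412, -0.237, -0.04, 0, 0, -80], [0, 0.453, -0.26, -0.04, 0, 0, -88], [0, 0.494, -0.284, -0.04, 0, 0, -90]],
  ],
)

```text
clock: 1.6
tcp_pos: [0.5488, -0.1674, 0.2708]
orientation: [-0.0, 0.619, 0.785, -0.0]
wrist_force: [0.5, -1.1, 0.7]
finger_gap: 0.085
grip_force: 0.0
```

Emit:
drive_tool(
  deltas=[
    [[0, 0, 0, 0, 0, 0, 0], [0, 0, 0, 0, 0, 0, 0]],
  ],
)

```text
clock: 1.85
tcp_pos: [0.5475, -0.1686, 0.2707]
orientation: [-0.001, 0.62, 0.785, -0.0]
wrist_force: [0.5, -0.4, -0.6]
finger_gap: 0.0854
grip_force: 0.0
```

Run:
```python
from h import *
s=get_state(); print(s['tcp_pos'],s['orientation'],s['joint_pos'],s['clock'])
snap('wrist','w1')
p,d,W=cloud('w1')
m=(W[...,2]>.155)&(W[...,2]<.175)&(d>0)&(np.hypot(W[...,0]-.548,W[...,1]+.1685)<.035)
X=W[m]; print(m.sum()); print((X.min(0)+X.max(0))/2,cv2.minEnclosingCircle(X[:,:2].astype(np.float32)))
y=m&(p[...,0].astype(int)-p[...,2]>50); Y=W[y]; print(y.sum(),Y.mean(0)); print(cv2.minAreaRect(Y[:,:2].astype(np.float32)*1000))
```

```text
[ 0.54750986 -0.16862175  0.27073627] [-5.84044952e-04  6.19714598e-01  7.84826940e-01 -3.88052857e-04] [-4.38603334e-01  3.03478274e-01  1.28420966e-01  1.39705317e+00
 -4.89664273e-04  8.98155378e-01] 1.85
2793
[ 0.54596053 -0.16808048  0.16113546] ((0.5459392070770264, -0.1686682403087616), 0.023136574774980545)
332 [ 0.54587181 -0.16916441  0.16468248]
((545.9049682617188, -169.4256591796875), (6.107553958892822, 33.81707000732422), 86.88104248046875)
```

View pics/w1.png

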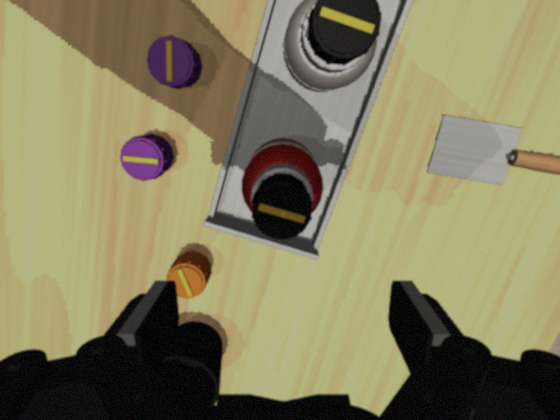

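The wrist view shows the red canister's cap at (281,208), measured at (0.546, -0.169), so only 1.5 mm of correction is needed. Next I go down and grip.

Emit:
drive_tool(
  deltas=[
    [[0, 0, -0.0015, 0.035, 0, 0, 0], [0, 0, -0.0015, 0.07, 0, 0, 0], [0, 0, -0.0015, 0.1, 0, 0, 0], [0, 0, -0.0015, 0.125, 0, 0, 0], [0, 0, -0.0015, 0.136, 0, 0, 0], [0, 0, -0.0015, 0.136, 0, 0, 0], [255, 0, -0.0015, 0.136, 0, 0, 0], [255, 0, -0.0015, 0.136, 0, 0, 0], [255, 0, -0.0015, 0.136, 0, 0, 0], [255, 0, -0.0015, 0.136, 0, 0, 0], [255, 0, -0.0015, 0.136, 0, 0, 0], [255, 0, -0.0015, 0.136, 0, 0, 0]],
  ],
  newtons=30,
)

```text
clock: 3.4
tcp_pos: [0.5472, -0.1693, 0.1365]
orientation: [0.001, 0.62, 0.785, 0.0]
wrist_force: [-0.7, -1.4, 6.5]
finger_gap: 0.0431
grip_force: 30.8
```

Run:
```python
from h import *
s=get_state(); print({k:np.round(s[k],4) for k in('tcp_pos','wrist_force','ft_torque','finger_gap','grip_force')})
```

```text
{'tcp_pos': array([ 0.5472, -0.1693,  0.1365]), 'wrist_force': array([-0.7044, -1.3642,  6.481 ]), 'ft_torque': array([-0.0617,  0.1698, -0.0625]), 'finger_gap': np.float64(0.0431), 'grip_force': np.float64(30.7953)}
```

Emit:
drive_tool(
  deltas=[
    [[255, 0, 0, -0.0005, 0, 0, -4], [255, 0, 0, -0.0005, 0, 0, -8], [255, 0, 0, -0.0005, 0, 0, -12], [255, 0, 0, -0.0005, 0, 0, -16], [255, 0, 0, -0.0005, 0, 0, -20], [255, 0, 0, -0.0005, 0, 0, -24], [255, 0, 0, -0.0005, 0, 0, -24]],
  ],
)

```text
clock: 4.28
tcp_pos: [0.5484, -0.1705, 0.1366]
orientation: [0.002, 0.444, 0.896, -0.0]
wrist_force: [3.9, -3.1, 0.1]
finger_gap: 0.043
grip_force: 31.0
```

Run:
```python
from h import *
s=get_state(); print({k:np.round(s[k],4) for k in('tcp_pos','orientation','wrist_force','ft_torque','finger_gap','grip_force')})
for f in('scene','side'):
    snap(f,f+'2')
p,d,W=cloud('side2'); cv2.imwrite('pics/side2c.png',cv2.resize(p[140:240,300:425],None,fx=4,fy=4,interpolation=2)[:,:,::-1])
```

```text
{'tcp_pos': array([ 0.5484, -0.1705,  0.1366]), 'orientation': array([ 2.40e-03,  4.44e-01,  8.96e-01, -4.00e-04]), 'wrist_force': array([ 3.8748, -3.1412,  0.125 ]), 'ft_torque': array([-0.7417, -0.8509, -0.7976]), 'finger_gap': np.float64(0.043), 'grip_force': np.float64(31.0153)}
```

View pics/side2c.png

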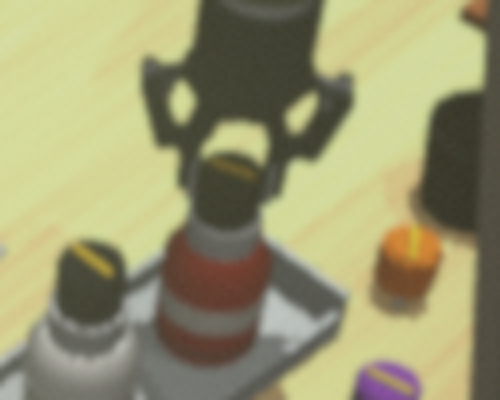

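The side crop shows the cap (230,190) held, and its bar has turned only about 12° for 24° of wrist turn. The torque is 0.8 Nm, so this is the stop and the thread opens clockwise. I'll turn the other way.

Emit:
drive_tool(
  deltas=[
    [[255, 0, 0, 0, 0, 0, 8], [255, 0, 0, 0, 0, 0, 16], [255, 0, 0, 0, 0, 0, 24], [255, 0, 0, 0, 0, 0, 32], [255, 0, 0, 0, 0, 0, 40], [255, 0, 0, 0, 0, 0, 48], [255, 0, 0, 0, 0, 0, 56], [255, 0, 0, 0, 0, 0, 64], [255, 0, 0, 0, 0, 0, 72], [255, 0, 0, 0, 0, 0, 80], [255, 0, 0, 0, 0, 0, 88], [255, 0, 0, 0, 0, 0, 88]],
  ],
)

```text
clock: 5.88
tcp_pos: [0.5454, -0.1692, 0.1365]
orientation: [0.0, 0.942, 0.336, -0.001]
wrist_force: [-5.1, -0.9, 6.8]
finger_gap: 0.043
grip_force: 31.7
```

Run:
```python
from h import *
s=get_state(); print({k:np.round(s[k],4) for k in('tcp_pos','orientation','wrist_force','ft_torque','finger_gap','grip_force')})
snap('side','side3')
p,d,W=cloud('side3'); cv2.imwrite('pics/side3c.png',cv2.resize(p[140:240,300:425],None,fx=4,fy=4,interpolation=2)[:,:,::-1])
```

```text
{'tcp_pos': array([ 0.5454, -0.1692,  0.1365]), 'orientation': array([ 2.000e-04,  9.418e-01,  3.362e-01, -1.100e-03]), 'wrist_force': array([-5.1353, -0.9241,  6.7912]), 'ft_torque': array([-0.2512,  1.0293,  0.0502]), 'finger_gap': np.float64(0.043), 'grip_force': np.float64(31.6554)}
```

View pics/side3c.png

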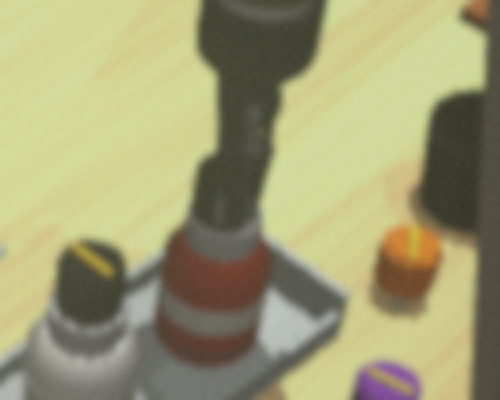

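The side view has the cap hidden behind the finger (bar not visible). There is almost no torque yet, so I'll go a little further to feel the open stop.

Emit:
drive_tool(
  deltas=[
    [[255, 0, 0, 0, 0, 0, 5], [255, 0, 0, 0, 0, 0, 10], [255, 0, 0, 0, 0, 0, 10], [255, 0, 0, 0, 0, 0, 10]],
  ],
)

```text
clock: 6.42
tcp_pos: [0.5441, -0.1685, 0.1365]
orientation: [-0.0, 0.967, 0.254, -0.002]
wrist_force: [-8.4, 1.0, 10.4]
finger_gap: 0.0431
grip_force: 32.0
```

Run:
```python
from h import *
s=get_state(); print({k:np.round(s[k],4) for k in('tcp_pos','orientation','wrist_force','ft_torque','joint_pos')})
snap('scene','scene4')
snap('wrist','w4')
p,d,W=cloud('scene4'); q=cloud('w4')[0]; a=cv2.resize(p[150:250,160:300],(560,400),interpolation=2); cv2.imwrite('pics/c4.png',np.hstack([a,cv2.resize(q,(240,180))[:0].reshape(0,240,3)]) [:,:,::-1] if 0 else a[:,:,::-1])
```

```text
{'tcp_pos': array([ 0.5441, -0.1685,  0.1365]), 'orientation': array([-5.000e-04,  9.673e-01,  2.537e-01, -2.000e-03]), 'wrist_force': array([-8.4093,  1.0326, 10.4323]), 'ft_torque': array([0.0953, 1.7459, 0.2089]), 'joint_pos': array([-4.4030e-01,  3.5030e-01, -1.3800e-01,  1.0863e+00, -1.9000e-03,
        2.1884e+00])}
```

View pics/c4.png

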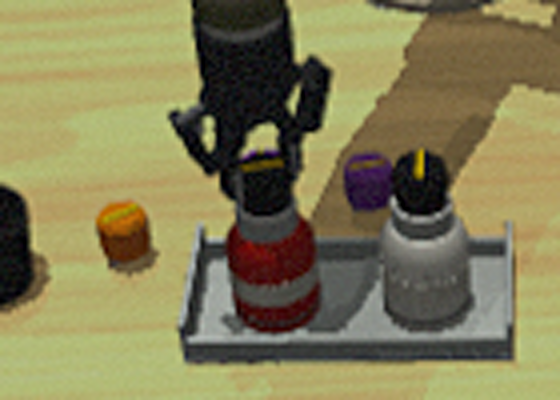

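The scene crop shows the red cap's bar (262,162) nearly perpendicular to the cream cap's bar (420,163), so it is open. I'll lift gently first.

Emit:
drive_tool(
  deltas=[
    [[255, 0, 0, -0.002, 0, 0, 0], [255, 0, 0, -0.004, 0, 0, 0], [255, 0, 0, -0.006, 0, 0, 0], [255, 0, 0, -0.008, 0, 0, 0]],
  ],
)

```text
clock: 7.02
tcp_pos: [0.5445, -0.168, 0.1423]
orientation: [-0.002, 0.967, 0.254, -0.002]
wrist_force: [-6.4, -0.4, -7.8]
finger_gap: 0.0433
grip_force: 33.1
```

Emit:
drive_tool(
  deltas=[
    [[255, 0, 0, 0, 0, 0, 0], [255, 0, 0, 0, 0, 0, 0]],
  ],
)

```text
clock: 7.28
tcp_pos: [0.5465, -0.169, 0.1446]
orientation: [0.0, 0.967, 0.254, 0.0]
wrist_force: [-5.5, 0.6, -3.6]
finger_gap: 0.043
grip_force: 33.6
```

Run:
```python
from h import *
s=get_state(); print({k:np.round(s[k],4) for k in('tcp_pos','orientation','wrist_force','ft_torque','grip_force')})
for n in ('scene','side'):
  snap(n,n+'5')
  for k in ('1','4' if n=='scene' else '3','5'):
    p,d,W=cloud(n+k)
    m=(np.hypot(W[...,0]-.547,W[...,1]+.1685)<.02)&(W[...,2]>.15)&(W[...,2]<.19)
    C=p.astype(int); m&=(C[...,0]-C[...,2]>35)
    Y=W[m]
    if len(Y)>4: print(n,k,len(Y),Y.mean(0),cv2.minAreaRect((Y[:,:2]*1000).astype(np.float32)))
```

```text
{'tcp_pos': array([ 0.5465, -0.169 ,  0.1446]), 'orientation': array([2.000e-04, 9.673e-01, 2.536e-01, 1.000e-04]), 'wrist_force': array([-5.4803,  0.5512, -3.5858]), 'ft_torque': array([-0.0785,  1.2646,  0.194 ]), 'grip_force': np.float64(33.6044)}
scene 1 20 [ 0.54921781 -0.17129121  0.16432152] ((548.4044189453125, -176.073974609375), (32.76924133300781, 16.72452735900879), 1.395809531211853)
scene 4 25 [ 0.54858702 -0.16704595  0.1652928 ] ((548.5913696289062, -166.41375732421875), (29.868093490600586, 24.204160690307617), 52.60782241821289)
scene 5 28 [ 0.54729434 -0.16898151  0.17248604] ((543.3365478515625, -169.9136962890625), (25.62591552734375, 30.11975860595703), 7.638336658477783)
side 1 54 [ 0.54752394 -0.17033536  0.16640019] ((545.87744140625, -174.64077758789062), (26.44490623474121, 34.3555793762207), 82.92472839355469)
side 5 5 [ 0.53441248 -0.18136156  0.16976447] ((534.07080078125, -181.207763671875), (2.9974331855773926, 13.107746124267578), 47.773311614990234)
```

The bar has risen about 7 mm with the tool and the force has eased, so the cap is unlocked and I can lift on.

Emit:
drive_tool(
  deltas=[
    [[255, 0, 0, -0.008, 0, 0, 0], [255, 0, 0, -0.018, 0, 0, 0], [255, 0, 0, -0.032, 0, 0, 0], [255, 0, 0, -0.048, 0, 0, 0], [255, 0, 0, -0.064, 0, 0, 0], [255, 0, 0, -0.08, 0, 0, 0], [255, 0, 0, -0.09, 0, 0, 0], [255, 0, 0, -0.094, 0, 0, 0], [255, 0, 0, -0.094, 0, 0, 0], [255, 0, 0, -0.094, 0, 0, 0], [255, 0, 0, -0.094, 0, 0, 0]],
  ],
)

```text
clock: 8.75
tcp_pos: [0.5462, -0.1689, 0.2372]
orientation: [-0.0, 0.967, 0.254, -0.0]
wrist_force: [-0.9, -0.4, -0.6]
finger_gap: 0.043
grip_force: 33.7
```

Run:
```python
from h import *
s=get_state(); print({k:np.round(s[k],4) for k in('tcp_pos','qvel','wrist_force','grip_force')})
p,d,c=snap('side','side6'); cv2.imwrite('pics/c6.png',cv2.resize(p[90:260,270:450],None,fx=3,fy=3,interpolation=2)[:,:,::-1])
```

```text
{'tcp_pos': array([ 0.5462, -0.1689,  0.2372]), 'qvel': array([-0.0008, -0.0015,  0.0027,  0.0004,  0.0015, -0.0004]), 'wrist_force': array([-0.9354, -0.3989, -0.6462]), 'grip_force': np.float64(33.7318)}
```

View pics/c6.png

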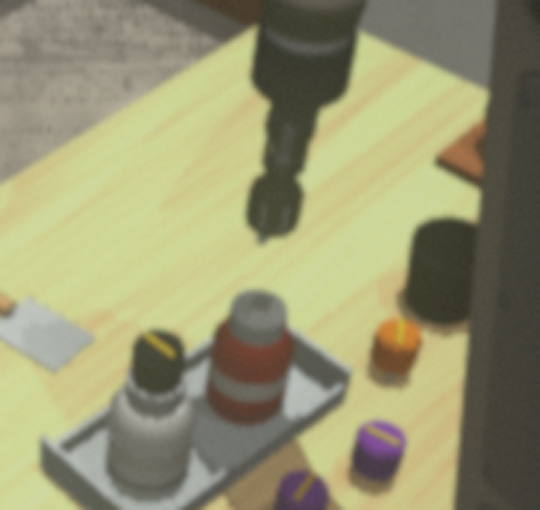

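The crop shows the cap at (275,205), upright in the fingers with its stem below, about 10 cm above the bare neck (260,310). Everything else is untouched.

```bash
python3 -c "from workcell import *; print(hand_in())"
```

```text
the job is handed in; nothing more can be done
None
```

The red canister's cap opened clockwise (counter-clockwise hit the stop after about 12°), and I handed the job in with the gripper holding it upright about 10 cm above the neck; nothing else looked disturbed in the last picture, though the blue jar was outside that crop and no verdict came back.

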